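Put the pepper mill away in the spice garage

ROBOT

A 6-joint arm with a two-finger parallel gripper is mounted at the origin on the work surface; the furniture and walls round the work are solid. World frame = base frame: x ahead of the robot, y to its left, z up, the work surface at z = 0. Lengths are in m, angles in rad, forces in N, time in s.
With the tool pointing down it reaches from about 0.425 to 0.95 m from the base axis. Payload 3.5 kg.
Tool frame: the origin (TCP) lies between the finger pads; the fingertips stand 22 mm ahead of it and the grasp point (between the pads) lies 3 mm ahead of it (ctrl.nose_length is the z of the fingertips in the tool frame, in m); z points along the fingers, y is the line along which they close (so a half turn about z gives the same grasp; the last joint's range is limited). The gripper opens to 85 mm and grips with 20 to 120 N. Pads are 22 mm wide; open, the fingers measure 114 mm over their backs; the gripper's body (76 mm by 85 mm) begins 54 mm behind the grasp point. The pads swing forward as they close: fully open they stand 13 mm farther back than shut.
Start: joints at [1.141, 0.286, 1.577, -0, 1.279, -0.15], TCP at [0.186, 0.649, 0.253] pointing down, gripper open.
Joint ranges: [-2.77, 2.77], [-0.9, 2.22], [0.21, 2.48], [-1.53, 4.67], [0.24, 2.81], [-2.84, 2.84]. Speed limits (rad/s): [2.79, 2.79, 3.14, 3.14, 3.14, 3.14].

INTERFACE

Orientations are given as a unit quaternion [x, y, z, w].
In Python, from plant import ctrl gives the robot as it stands. The module is installed in compiled form; this text tells all that it offers.
- The arm moves only by the tool send_rows, never from a script. Its argument "rows" is text: rows parted by semicolons, each of 7 numbers parted by spaces: the turn, a rotation vector about the tool's x, y, z in degrees, then the shift along the tool's x, y, z in mm, then the opening, from -1 (shut) to 1 (fully open). A call has 1 to 8 rows; each row is the pose to reach, as a shift and turn from the pose commanded when the call began, along the tool's axes at that moment; what a row does not reach only later rows make up. A row lasts 1/8 s, in which the tool goes at most 62.5 mm and 10.7 degrees, less where a joint would pass 70% of its speed; a pose out of reach is approached as far as the arm can. A call with a gripper value outside its range is refused whole. The fingers move at their own pace and stop on an object; "grip_force" is the grip in N (left out, the last holds). Time passes only in rows, so rows that repeat a pose let the fingers close. It gives the time, the measured TCP pose, the force, the opening and the grip force at its end, in the units of the state.
- ctrl.get_state(): the state, without advancing time (a new reading comes with each control period).
- ctrl.read_camera(name): name is "side" or "top" or "wrist"; returns a dict with "color" (400x640x3 uint8, red, green, blue), "fx", "fy", "cx", "cy" (pixels), "extrinsics" (4x4, takes a point from world to camera coordinates). Camera axes: x right, y down, z forward; pixel columns grow to the right and rows downward; lengths in m; the calibration is good to about 2 mm. A picture is of the moment at which its call begins. There is no depth.
- ctrl.sign_off(): hands the job in; it is judged then, once.
Trained networks look in a picture, given as the dict that the camera call returned (one of the last four; its "shot" number tells which), for a name from the list of things; names that differ only in an ending like _2 or _b are one class to them, and where a whole thing is asked for, a point or a joint stands for the part that bears it (a point fixed in the world has none). Each returns a list of dicts, best first, with "p" (0 to 1); they miss things now and then, are a little off and sometimes report something else, mostly with a low value. They report only what shows in the picture. A call takes as long as a camera call. They do not tell look-alikes from the thing itself.
- ctrl.look_for(picture, target): "position" ([x, y, z] in m, in the coordinates of the camera as it stood for that picture, good to about 4 mm: the middle of the surface that is visible of it).
The state is a dict: "time": time; "qpos": joint angles; "dq": joint speeds; "joint_efforts": joint torques, N m; "eef_pos": TCP position; "tcp_rot": TCP orientation; "contact_force": force on the tool from outside, world axes, zero at the start; "wrist_torque": the same for the moment, N m; "opening": opening from 0.0 (shut) to 1.0 (fully open); "finger_force": force on a finger pad.
Only numpy, scipy, OpenCV 4.12 (cv2) and the standard library are available. Lean on these libraries where they do the work, as an engineer would, in place of code of your own. Each camera call takes 0.05 s, during which the arm holds its last target. There are 200 camera calls.

TASK

Put the pepper mill away in the little spice cupboard: without gripping or lifting it, push it gently, low on its body so that it stays upright, across the worktop and all the way into the empty right-hand bay. Then push the cupboard door fully shut, and leave the spice jar in the cupboard and the other things on the worktop where they stand.

Things in the scene. Friction and masses are not known exactly. Their poses are not given: they have to be found in the camera images.
- pepper_mill: dark wooden pepper mill, upright and loose, 170 mm tall, about 180 g: round turned body, 58 mm across at its foot, where it is widest, with a slightly narrower head above 122 mm and a small metal knob on top. Origin: centre of its underside; z up. It slides if pushed within about 35 mm of the worktop and tips if pushed high up.
- garage: spice cupboard of dark wood on the worktop, fixed: 164 wide (y), 110 deep (x), 200 mm high, no floor, so things slide in along the worktop. Origin: middle of its footprint at worktop height. The open front faces its -x (obliquely to the robot's left) and lies at x = -55 mm. Side walls 12 mm thick; the inside runs from x = -55 to 45 mm and is 182 mm high; the roof overhangs 6 mm at the sides.
- bay (a point): middle of the empty right-hand bay (the one nearer the robot) at worktop height, 50 mm behind the cupboard's front. Axes as the cupboard's: x runs into the bay. The bay's walls are at y = -40 and +40 mm of this point. A mill standing here clears the door by 21 mm; pushed against the back wall its centre is at x = +21 mm.
- divider (a point): front end, at worktop height, of the low divider (8 mm thick, 60 mm high) that runs back to the rear wall and parts the cupboard into an empty right-hand bay 80 mm wide and a left-hand bay 52 mm wide that already holds a spice jar. It lies 14 mm behind the cupboard's front.
- garage_door (a joint): angle of the cupboard's door about its upright hinge at the left front edge, the one farther from the robot: 0 shut, grows as it opens outwards, 1.57 straight out from the front, starts at 1.75 to 2.1 rad. A light door with friction in the hinge (0.06 N m, about 0.5 N at the free edge): it stays where it is left.
- door_hinge (a point): point on the door's hinge axis, 4 mm above the worktop, turning with the door (its -y runs along the door to the free edge, its -x out of the outer face). The door is a flat panel 162 wide, 180 high and 14 mm thick; the axis lies in its inner face. A brass knob 18 mm across stands 22 mm out of the outer face, 13 mm from the free edge, 89 mm above the worktop.
- door_edge (a point): upper corner of the door's free edge on its outer face: 184 mm above the worktop, 162 mm from the hinge along the door, 14 mm out from the hinge axis. The top 80 mm of the outer face are plain.
- jar_in_garage: spice jar, 45 mm across, 106 mm tall, loose, standing in the left-hand bay. Leave it alone. Origin: centre of its underside.
- salt_shaker: glass salt shaker, 44 mm across, 90 mm tall, loose, right of the cupboard. Leave it alone. Origin: centre of its underside.
- spice_jar: spice jar, 45 mm across, 106 mm tall, loose, right of the cupboard. Leave it alone. Origin: centre of its underside.
- small_tin: food tin, 57 mm across, 72 mm tall, loose, right of the cupboard. Leave it alone. Origin: centre of its underside.
- water_glass: drinking glass, 80 mm across, 91 mm tall, loose, left of the work. Leave it alone. Origin: centre of its underside.
- candle_glass: pillar candle in a glass cylinder, 92 mm across, 235 mm tall, fixed, at the back right of the cupboard: swing the arm over or clear of it. Origin: centre of its underside. (A big glass vase of fruit and blossom, solid, 190 mm across and 400 mm high, also stands fixed on the robot's near right, about x = 0.20, y = -0.23 m: keep elbow and wrist clear of it.)
There are look-alikes about, which are no part of the job. What is shaped like the pepper_mill but purple is not meant.

How it is judged:
On the way:
1. the mill stands upright, wholly inside the right-hand bay, while the door is still open (x of pepper_mill in the frame of bay between -0.023 and 0.026 m and y of pepper_mill in the frame of bay between -0.015 and 0.015 m and angle between pepper_mill's own z axis and vertical below 0.06 rad and value of joint garage_door above 0.8 rad), for 0.2 s.
At the end, for the whole second after the job is handed in: The door is shut to within 0.06 rad (10 mm at its free edge) and the mill stands upright (within 0.05 rad) and at rest on the worktop inside the right-hand bay, wholly behind the door (value of joint garage_door below 0.06 rad and x of pepper_mill in the frame of bay between -0.025 and 0.026 m and y of pepper_mill in the frame of bay between -0.015 and 0.015 m and angle between pepper_mill's own z axis and vertical below 0.05 rad and height (world z) of pepper_mill below 0.006 m and linear speed of pepper_mill below 0.02 m/s); the robot touches nothing.
It fails at once if the mill is tipped by more than 0.2 rad (11 degrees) (angle between pepper_mill's own z axis and vertical above 0.2 rad).
It fails at once if the mill is lifted off the worktop (more than 10 mm) (height (world z) of pepper_mill above 0.01 m).
It fails at once if the mill is pinched or rammed: the fingers press on it with more than 18 N (contact force between the fingers and pepper_mill above 18 N).
It fails at once if the jar in the cupboard is moved by more than 15 mm or tipped (distance of jar_in_garage from where it was at the start of the episode above 0.015 m or angle between jar_in_garage's own z axis and vertical above 0.3 rad).
It fails at once if another thing on the worktop is moved by more than 15 mm (distance of any of salt_shaker, spice_jar, small_tin, water_glass from where it was at the start of the episode above 0.015 m).
It also fails if it takes over 72 s, if anything falls off the work surface, if the arm or the gripper's body presses on something with over 40 N, if the wrist force passes 120 N, or if a joint passes its speed limit or range.

## Working session

There is one attempt and no reset: what is moved stays moved. The work goes in short steps, Python scripts to look and compute and a tool call to move; the robot and the scene stay as the last step left them, time stands still between calls to the robot, and variables do not carry over. Pictures are saved under pics/ and viewed, at most 10 in all, crops included, and the job is handed in when it is done.

Besides the shell and the picture viewer there is one more tool, called after "Call:" as name(argument=value, ...) on one line, values as JSON. send_rows: Moves the arm, as the interface text tells. Its arguments: {"type":"object","properties":{"rows":{"type":"string"},"grip_force":{"type":"number"}},"required":["rows"]}

```bash
mkdir -p pics; cat > h.py <<'E'
import numpy as np, cv2
from plant import ctrl
from scipy.spatial.transform import Rotation as R
def shot(n,f=None):
    p=ctrl.read_camera(n)
    if f: cv2.imwrite('pics/'+f,cv2.cvtColor(p['color'],cv2.COLOR_RGB2BGR))
    return p
def w(p,c):
    E=np.array(p['extrinsics']); return E[:3,:3].T@(np.array(c)-E[:3,3])
def look(p,t,k=3):
    for d in ctrl.look_for(p,t)[:k]:
        c=np.array(d['position']); print(t,round(d['p'],2),w(p,c).round(3),'px',int(p['fx']*c[0]/c[2]+p['cx']),int(p['fy']*c[1]/c[2]+p['cy']))
def ray(p,u,v,z):  # pixel to plane z
    E=np.array(p['extrinsics']);d=E[:3,:3].T@np.array([(u-p['cx'])/p['fx'],(v-p['cy'])/p['fy'],1]);o=-E[:3,:3].T@E[:3,3]
    return (o+d*(z-o[2])/d[2]).round(4)
def proj(p,x):
    E=np.array(p['extrinsics']);c=E[:3,:3]@np.array(x)+E[:3,3]; return (p['fx']*c[0]/c[2]+p['cx'],p['fy']*c[1]/c[2]+p['cy'])
E
python3 - <<'E'
from h import *
for n in ['top','side']:
    p=shot(n,n+'0.png'); print(n, w(p,[0,0,0]).round(3))
    for t in ['pepper_mill','garage','garage_door','divider','door_edge','jar_in_garage','salt_shaker','small_tin','water_glass','candle_glass']: look(p,t)
s=ctrl.get_state(); print(s['eef_pos'],s['tcp_rot'],s['time'],ctrl.nose_length)
E
```

```text
top [-0.023  0.258  0.935]
pepper_mill 0.96 [0.434 0.235 0.102] px 264 256
pepper_mill 0.66 [0.539 0.249 0.121] px 249 221
pepper_mill 0.59 [0.384 0.159 0.099] px 298 265
garage 0.77 [0.666 0.163 0.153] px 267 172
garage_door 0.6 [0.676 0.292 0.111] px 225 189
divider 0.8 [0.665 0.163 0.147] px 268 173
door_edge 0.98 [0.668 0.287 0.115] px 226 190
door_edge 0.54 [ 0.69  -0.194  0.166] px 378 136
jar_in_garage 0.77 [0.678 0.139 0.067] px 276 185
salt_shaker 0.77 [ 0.529 -0.252  0.053] px 412 193
small_tin 0.72 [0.671 0.293 0.111] px 225 190
small_tin 0.64 [ 0.689 -0.192  0.164] px 378 136
small_tin 0.32 [ 0.606 -0.193  0.075] px 385 175
water_glass 0.57 [0.431 0.439 0.058] px 188 288
candle_glass 0.81 [ 0.69  -0.193  0.167] px 378 135
side [ 0.008 -0.137  1.145]
pepper_mill 0.94 [0.536 0.234 0.089] px 252 187
pepper_mill 0.89 [0.383 0.148 0.118] px 259 238
pepper_mill 0.57 [0.436 0.226 0.113] px 239 214
garage 0.88 [0.679 0.264 0.143] px 257 135
garage_door 0.85 [0.671 0.293 0.115] px 249 140
garage_door 0.43 [0.431 0.435 0.05 ] px 176 206
divider 0.6 [0.678 0.265 0.143] px 257 135
door_edge 0.66 [0.67  0.289 0.112] px 250 141
door_edge 0.63 [0.68  0.266 0.142] px 257 134
salt_shaker 0.18 [0.669 0.291 0.115] px 249 141
small_tin 0.44 [0.676 0.265 0.143] px 257 135
water_glass 0.82 [0.43  0.437 0.055] px 174 205
candle_glass 0.74 [ 0.751 -0.2    0.205] px 424 140
[0.18636276 0.64875036 0.25333058] [ 1.39425843e-01  9.90232515e-01 -8.27616077e-06  5.97765139e-07] 1.1 0.022
```

View pics/top0.png

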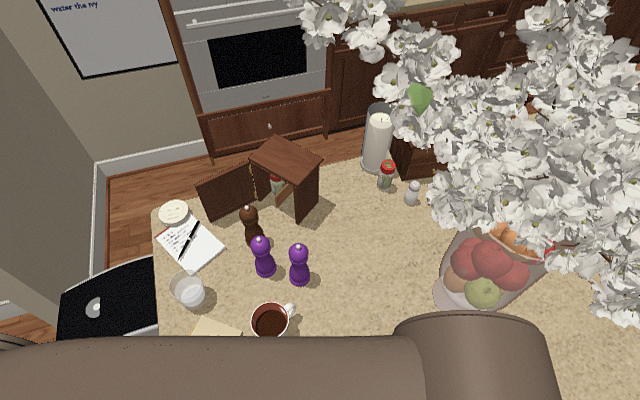

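View pics/side0.png

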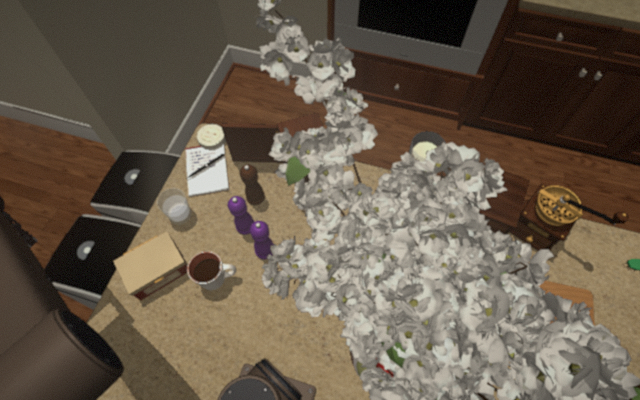

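The picture shows three mill shapes: dark brown at top px (250,222), purple at (264,256) and purple at (298,265). The brown wooden one fits the description. I'll confirm that in a crop, which also gives me the cupboard corners.

```bash
python3 - <<'E'
import cv2
a=cv2.imread('pics/top0.png')[125:275,170:340]
cv2.imwrite('pics/crop0.png',cv2.resize(a,None,fx=4,fy=4,interpolation=cv2.INTER_CUBIC))
E
```

```text
(no output)
```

View pics/crop0.png

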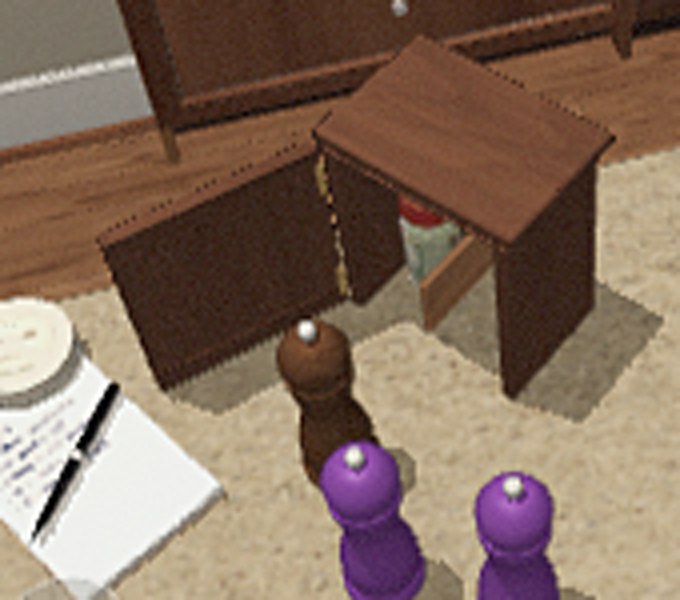

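The crop confirms it: the brown wooden mill is at crop (320,400), with its knob at (306,330), and the other two are purple. Roof corners in the crop are FL (316,132), FR (507,243), BR (613,137), BL (422,37). The door's free edge runs from (102,240) at the top to (165,390) at the bottom.

```bash
cat >> h.py <<'E'
def cr(p,u,v,z): return ray(p,170+(u+.5)/4-.5,125+(v+.5)/4-.5,z)
E
python3 - <<'E'
from h import *
from scipy.optimize import least_squares
p=shot('top')
P={'FL':(316,132,.2),'FR':(507,243,.2),'BR':(613,137,.2),'BL':(422,37,.2),'wallFR':(508,398,0),'wallBR':(594,308,0),'div0':(430,330,0),'divtop':(420,285,.06),'doorbot':(165,390,.004),'doortop':(102,240,.184),'hingebot':(345,298,.004),'knob':(306,332,.168)}
Q={k:cr(p,*v) for k,v in P.items()}
for k in Q: print(k,Q[k])
loc={'FL':(-.055,.088),'FR':(-.055,-.088),'BR':(.055,-.088),'BL':(.055,.088),'wallFR':(-.055,-.082),'div0':(-.041,.022)}
def f(q):
    r=[]
    c,s=np.cos(q[2]),np.sin(q[2])
    for k,(x,y) in loc.items(): r+=list(np.array([q[0]+c*x-s*y,q[1]+s*x+c*y])-Q[k][:2])
    return np.array(r)
o=least_squares(f,[.65,.16,-.5],loss='soft_l1',f_scale=.004);print(o.x,np.rad2deg(o.x[2]),(f(o.x)*1000).round(1).reshape(-1,2))
E
```

```text
FL [0.6923 0.2062 0.2   ]
FR [0.5555 0.1088 0.2   ]
BR [0.6232 0.0115 0.2   ]
BL [0.7622 0.1118 0.2   ]
wallFR [0.5661 0.1119 0.    ]
wallBR [0.6266 0.0214 0.    ]
div0 [0.647  0.1521 0.    ]
divtop [0.6471 0.1552 0.06  ]
doorbot [0.6531 0.3598 0.004 ]
doortop [0.6554 0.3618 0.184 ]
hingebot [0.6962 0.2093 0.004 ]
knob [0.5503 0.2481 0.168 ]
[ 0.65867366  0.10945913 -0.95511664] -54.72415229200704 [[ 6.5 -1. ]
 [-0.4 -5.3]
 [-4.6  2.2]
 [ 0.1  3.6]
 [-6.1 -4.9]
 [ 6.   3.5]]
```

```bash
cat >> h.py <<'E'
def tool(yaw,tilt):  # degrees; fingers point down, tilted forward along yaw; tool y at yaw+90
    a,t=np.deg2rad(yaw),np.deg2rad(tilt)
    z=np.array([np.sin(t)*np.cos(a),np.sin(t)*np.sin(a),-np.cos(t)]);y=np.array([-np.sin(a),np.cos(a),0])
    return np.c_[np.cross(y,z),y,z]
def plan(Rt,tip,q=None):
    s=ctrl.get_state();R0=R.from_quat(s['tcp_rot']).as_matrix();p0=np.array(s['eef_pos'])
    p=np.array(tip)-.022*Rt[:,2]
    print('turn',np.rad2deg(R.from_matrix(R0.T@Rt).as_rotvec()).round(1),'shift',(1000*R0.T@(p-p0)).round(1),'tcp->',p.round(3))
E
python3 - <<'E'
from h import *
plan(tool(-55,40),[.52,.29,.24])
E
```

```text
turn [ 13.6 -38.4  37.3] shift [-408.7 -243.8   -3.5] tcp-> [0.512 0.302 0.257]
```

Call:
send_rows(rows="13.6 -38.4 37.3 -408.7 -243.8 -3.5 -0.3;13.6 -38.4 37.3 -408.7 -243.8 -3.5 -0.3;13.6 -38.4 37.3 -408.7 -243.8 -3.5 -0.3;13.6 -38.4 37.3 -408.7 -243.8 -3.5 -0.3;13.6 -38.4 37.3 -408.7 -243.8 -3.5 -0.3;13.6 -38.4 37.3 -408.7 -243.8 -3.5 -0.3;13.6 -38.4 37.3 -408.7 -243.8 -3.5 -0.3;13.6 -38.4 37.3 -408.7 -243.8 -3.5 -0.3")

```text
time: 2.15
eef_pos: [0.5133, 0.2994, 0.257]
tcp_rot: [0.434, 0.833, -0.158, 0.303]
contact_force: [-0.1, 0.4, 0.1]
opening: 0.351
finger_force: 0.0
```

```bash
python3 - <<'E'
from h import *
p=shot('wrist','w1.png')
for t in ['pepper_mill','divider','jar_in_garage','garage','door_edge']: look(p,t)
plan(tool(-55,40),[.52,.29,.24]); print(ctrl.get_state()['qpos'],proj(p,[.55,.247,.17]),proj(p,[.55,.247,0]),proj(p,[.634,.1,0]))
E
```

```text
pepper_mill 0.87 [0.45  0.251 0.131] px 185 87
pepper_mill 0.83 [0.538 0.263 0.1  ] px 319 102
pepper_mill 0.55 [0.398 0.177 0.105] px 85 96
divider 0.62 [0.663 0.267 0.12 ] px 441 178
jar_in_garage 0.71 [0.685 0.148 0.072] px 366 198
garage 0.74 [0.664 0.263 0.119] px 438 179
door_edge 0.7 [0.666 0.314 0.12 ] px 493 150
turn [ 0.  -0.   0.1] shift [-0.7  0.1  0.5] tcp-> [0.512 0.302 0.257]
[ 0.60981837  0.16921437  1.8093902  -0.74017292  1.2606106   0.26854451] (np.float64(321.1621151030093), np.float64(198.34620002294525)) (np.float64(321.2589024698756), np.float64(41.7504466882672)) (np.float64(309.70199059415575), np.float64(156.1153359745059))
```

View pics/w1.png

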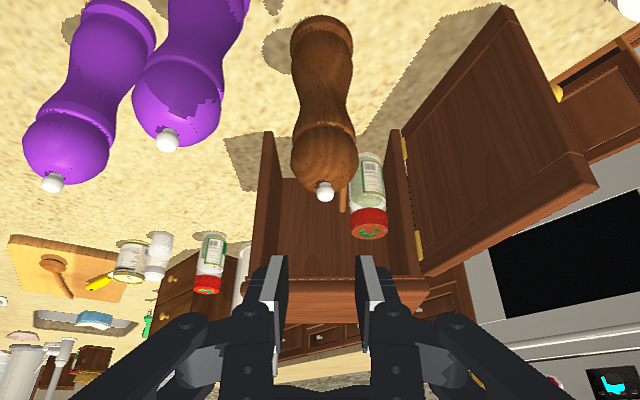

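The wrist view is upside down. The brown mill is in the middle, knob at (325,193). The purple mills are at left, the cupboard's side-wall feet at about (267,131) and (396,130), the jar at (368,190), and the open door at right with its knob at (557,92).

```bash
python3 - <<'E'
from h import *
p=shot('wrist')
print(p['extrinsics'][:3,3])
for n,u,v,z in [('knob',325,193,.168),('RwallL',263,132,0),('RwallR',273,131,0),('LwallR',400,130,0),('foot near',321,15,0)]: print(n,ray(p,u,v,z))
E
python3 - <<'E'
import cv2
a=cv2.imread('pics/w1.png')[0:240,220:420]
cv2.imwrite('pics/crop1.png',cv2.resize(a,None,fx=2.5,fy=2.5,interpolation=cv2.INTER_CUBIC))
E
```

```text
[-0.59211405 -0.20437386  0.23541889]
knob [0.548  0.2546 0.168 ]
RwallL [0.56   0.1098 0.    ]
RwallR [0.5691 0.1184 0.    ]
LwallR [0.6935 0.2081 0.    ]
foot near [0.5331 0.2709 0.    ]
```

View pics/crop1.png

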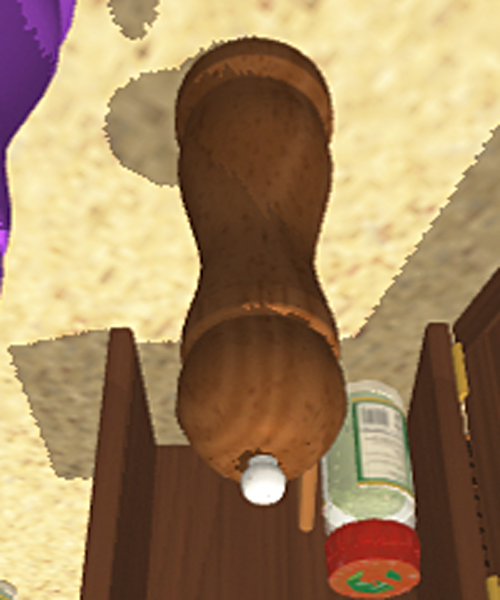

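```bash
python3 - <<'E'
from h import *
plan(tool(-54.5,40),[.518,.293,.10])
plan(tool(-54.5,40),[.518,.293,.018])
E
```

```text
turn [-0.3 -0.  -0.3] shift [9.180e+01 1.000e-01 1.057e+02] tcp-> [0.51  0.305 0.117]
turn [-0.3 -0.  -0.3] shift [1.444e+02 1.000e-01 1.685e+02] tcp-> [0.51  0.305 0.035]
```

Call:
send_rows(rows="0 0 0 28 0 31 -0.3;0 0 0 52 0 59 -0.3;0 0 0 76 0 87 -0.3;0 0 0 98 0 114 -0.3;0 0 0 116 0 135 -0.3;0 0 0 132 0 154 -0.3;0 0 0 144 0 168 -0.3;0 0 0 144 0 168 -0.3")

```text
time: 3.5
eef_pos: [0.5092, 0.3035, 0.034]
tcp_rot: [0.433, 0.834, -0.159, 0.303]
contact_force: [-0.4, -0.7, -1.3]
opening: 0.351
finger_force: 0.0
```

```bash
python3 - <<'E'
from h import *
p=shot('wrist','w2.png'); look(p,'pepper_mill')
Rt=tool(-54.5,40)
x=np.array([.581,-.814,0]);y=np.array([.814,.581,0]);bay=np.array([.6317,.1007,0])
s=ctrl.get_state();tip=np.array(s['eef_pos'])+.022*R.from_quat(s['tcp_rot']).as_matrix()[:,2];print('tip',tip,'bay',(tip-bay)@x,(tip-bay)@y)
print('tool shift for bay x,y 10mm, z10mm:', (Rt.T@x*10).round(2),(Rt.T@y*10).round(2),(Rt.T@[0,0,10]).round(2))
E
```

```text
pepper_mill 0.96 [0.534 0.269 0.036] px 321 328
pepper_mill 0.91 [0.409 0.184 0.027] px 20 306
pepper_mill 0.79 [0.444 0.258 0.029] px 124 287
tip [0.51880745 0.29255078 0.01942349] bay -0.22175710751525649 0.0195707701848823
tool shift for bay x,y 10mm, z10mm: [-7.66  0.    6.43] [ 0. 10. -0.] [-6.43  0.   -7.66]
```

View pics/w2.png

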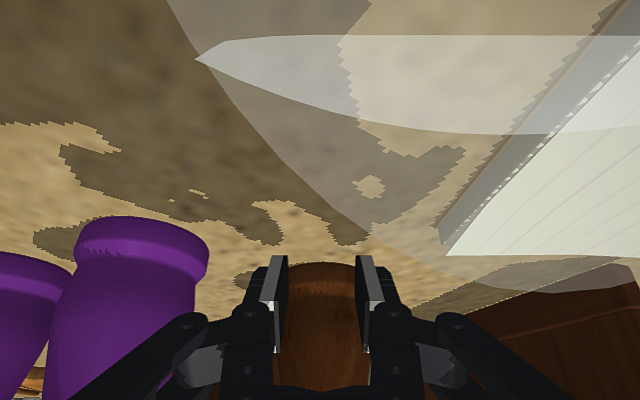

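The mill foot sits centred between the fingertips, with its near edge at (321,262). I'll start pushing.

Call:
send_rows(rows="0 0 0 -6.1 0 5.1 -0.3;0 0 0 -12.3 0 10.3 -0.3;0 0 0 -18.4 0 15.4 -0.3;0 0 0 -24.5 -1.5 20.6 -0.3;0 0 0 -30.6 -3 25.7 -0.3;0 0 0 -36.8 -5 30.9 -0.3;0 0 0 -42.9 -7 36 -0.3;0 0 0 -49 -9 41.2 -0.3")

```text
time: 4.6
eef_pos: [0.5401, 0.2455, 0.0356]
tcp_rot: [0.434, 0.834, -0.158, 0.303]
contact_force: [-0.6, 1.3, 1.6]
opening: 0.35
finger_force: 0.8
```

```bash
cat >> h.py <<'E'
def where():
    x=np.array([.581,-.814,0]);y=np.array([.814,.581,0]);bay=np.array([.6317,.1007,0])
    s=ctrl.get_state();tip=np.array(s['eef_pos'])+.022*R.from_quat(s['tcp_rot']).as_matrix()[:,2]
    print('t',s['time'],'tip z',tip[2].round(4),'bay',((tip-bay)@x).round(4),((tip-bay)@y).round(4),'f',np.round(s['contact_force'],1))
E
python3 - <<'E'
from h import *
where()
p=shot('wrist'); look(p,'pepper_mill',1)
p=shot('top','t3.png'); look(p,'pepper_mill')
a=p['color'][115:275,170:340,::-1]
cv2.imwrite('pics/crop3.png',cv2.resize(a,None,fx=4,fy=4,interpolation=cv2.INTER_CUBIC)[:600])
E
```

```text
t 4.6 tip z 0.0188 bay -0.1569 0.0094 f [-0.6  1.3  1.6]
pepper_mill 0.78 [0.549 0.236 0.043] px 324 326
pepper_mill 0.46 [0.563 0.211 0.155] px 259 203
```

View pics/crop3.png

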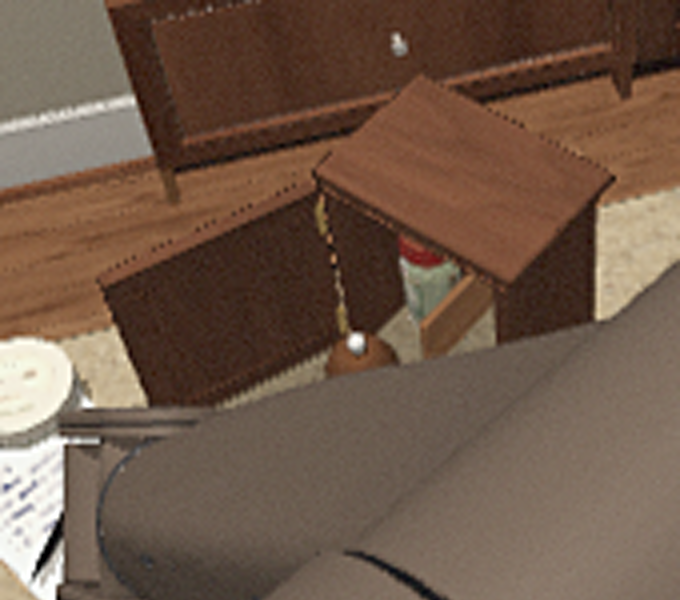

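The mill's knob shows at crop (356,342), it stands upright, and the door hasn't moved. I'll measure it, then keep going.

```bash
python3 - <<'E'
from h import *
p=shot('top')
k=ray(p,170+356.5/4-.5,115+342.5/4-.5,.168);d=k-[.6317,.1007,.168]; print(k,d@[.581,-.814,0],d@[.814,.581,0])
E
```

```text
[0.5639 0.2116 0.168 ] -0.12966440000000004 0.00924369999999994
```

Call:
send_rows(rows="0 0 0 -6.1 -2 5.1 -0.3;0 0 0 -12.3 -4 10.3 -0.3;0 0 0 -18.4 -6 15.4 -0.3;0 0 0 -24.5 -8 20.6 -0.3;0 0 0 -30.6 -9 25.7 -0.3;0 0 0 -30.6 -9 25.7 -0.3")

```text
time: 5.6
eef_pos: [0.5557, 0.2072, 0.0356]
tcp_rot: [0.434, 0.833, -0.158, 0.303]
contact_force: [0.6, 0.1, -0.1]
opening: 0.35
finger_force: 0.0
```

Call:
send_rows(rows="0 0 0 -6.1 0 5.1 -0.3;0 0 0 -12.3 0 10.3 -0.3;0 0 0 -18.4 0 15.4 -0.3;0 0 0 -24.5 0 20.6 -0.3;0 0 0 -30.6 0 25.7 -0.3;0 0 0 -36.8 0 30.9 -0.3;0 0 0 -36.8 0 30.9 -0.3")

```text
time: 6.48
eef_pos: [0.5833, 0.1679, 0.0355]
tcp_rot: [0.434, 0.833, -0.158, 0.303]
contact_force: [-1.2, 0.3, -0.6]
opening: 0.349
finger_force: 0.0
```

```bash
python3 - <<'E'
from h import *
where()
p=shot('wrist','w4.png'); look(p,'pepper_mill',1);look(p,'divider',1)
E
```

```text
t 6.475 tip z 0.0187 bay -0.0687 -0.0005 f [-1.2  0.3 -0.6]
pepper_mill 0.73 [0.477 0.221 0.013] px 6 12
divider 0.75 [0.685 0.211 0.033] px 558 309
```

View pics/w4.png

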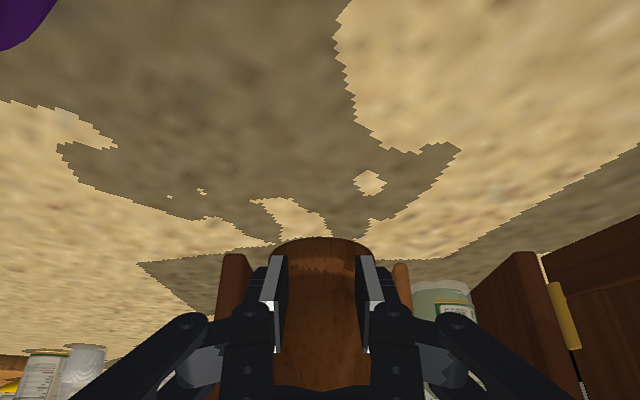

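The mill is upright and centred between the bay wall (235,265) and the divider (400,280). I'll finish the push.

Call:
send_rows(rows="0 0 0 -5 0 4.2 -0.3;0 0 0 -10 0 8.4 -0.3;0 0 0 -15 0 12.6 -0.3;0 0 0 -20 0 16.8 -0.3;0 0 0 -24 0 20.1 -0.3;0 0 0 -25.3 0 21.2 -0.3;0 0 0 -25.3 0 21.2 -0.3;0 0 0 -25.3 0 21.2 -0.3")

```text
time: 7.62
eef_pos: [0.6019, 0.1416, 0.0356]
tcp_rot: [0.433, 0.834, -0.158, 0.303]
contact_force: [0.1, -0.0, 0.1]
opening: 0.348
finger_force: 0.0
```

```bash
python3 - <<'E'
from h import *
where()
for n in ['wrist','top']:
    p=shot(n,n+'5.png'); look(p,'pepper_mill',2)
    print(proj(p,[.6317-.006*.581,.1007+.006*.814,0]))
    for xx in (-.02,-.006,.008):
        q=np.array([.6317,.1007,0])+(xx-.029)*np.array([.581,-.814,0]); print(xx,np.round(proj(p,q),1), 'near foot')
E
```

```text
t 7.625 tip z 0.0187 bay -0.0365 -0.0006 f [ 0.1 -0.   0.1]
pepper_mill 0.84 [0.61  0.129 0.037] px 318 313
(np.float64(322.485835749917), np.float64(258.79256404757484))
-0.02 [322.  222.6] near foot
-0.006 [322.2 236. ] near foot
0.008 [322.3 247.8] near foot
(np.float64(292.85571996484515), np.float64(207.94606246708886))
-0.02 [284.3 217. ] near foot
-0.006 [287.1 214. ] near foot
0.008 [289.9 211.1] near foot
```

View pics/wrist5.png

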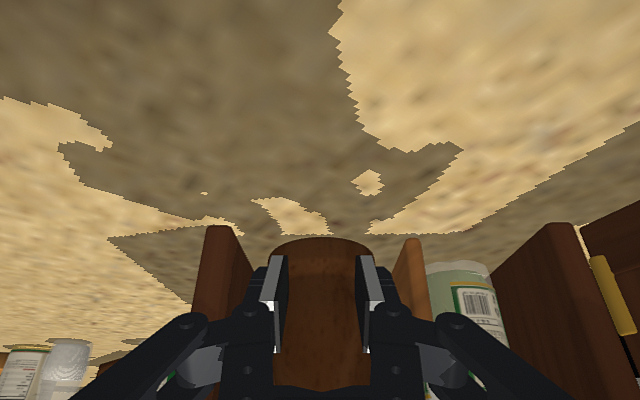

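Foot edge at row 237, level with the divider's front edge, puts the mill at bay x ≈ -0.005, upright. I'll back straight out, then go up.

Call:
send_rows(rows="0 0 0 8 0 -6.5 -0.3;0 0 0 25 0 -21 -0.3;0 0 0 50 0 -42 -0.3;0 0 0 72 0 -61 -0.3;0 0 0 40 0 -99 -0.3;0 0 0 0 0 -147 -0.3;0 0 0 -40 0 -195 -0.3;0 0 0 -75 0 -237 -0.3")

```text
time: 8.82
eef_pos: [0.5471, 0.22, 0.2679]
tcp_rot: [0.433, 0.834, -0.157, 0.304]
contact_force: [0.7, 0.5, -0.1]
opening: 0.348
finger_force: 0.0
```

```bash
cat >> h.py <<'E'
X=np.array([.581,-.814,0]);Y=np.array([.814,.581,0]);C=np.array([.659,.114,0]);H=C-.055*X+.082*Y
def dpos(th,r,off,z): return H+r*(-np.sin(th)*X-np.cos(th)*Y)+(.014+off)*(-np.cos(th)*X+np.sin(th)*Y)+[0,0,z]
E
python3 - <<'E'
from h import *
where()
print('edge pred', dpos(1.91,.162,0,.184))
p=shot('wrist','w6.png'); look(p,'pepper_mill',2); look(p,'door_edge',2)
plan(tool(-54.5,0),dpos(1.91,.125,.045,.25)); print(dpos(1.91,.125,.045,.25))
E
```

```text
t 8.825 tip z 0.251 bay -0.1321 0.0003 f [ 0.7  0.5 -0.1]
edge pred [0.66236447 0.36596262 0.184     ]
pepper_mill 0.88 [0.612 0.129 0.09 ] px 321 141
pepper_mill 0.7 [0.411 0.167 0.149] px 28 36
door_edge 0.7 [0.672 0.281 0.132] px 534 99
turn [ 0.3 40.1 -0.6] shift [  3.1 207.   -2.4] tcp-> [0.716 0.343 0.272]
[0.71585743 0.34287504 0.25      ]
```

View pics/w6.png

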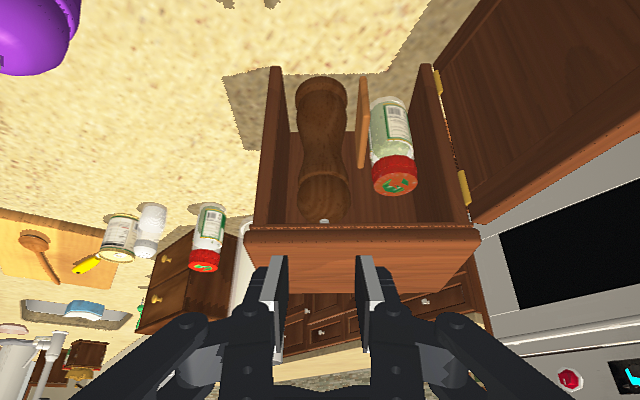

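The mill stands upright in the right-hand bay at (322,150), the jar is untouched at (392,145), and the door is still open. Next I'll move over the door to its outer side, untilt the tool and shut the fingers.

Call:
send_rows(rows="0 20 0 0 10 0 -1;0 40 0 2 60 -2 -1;0 40 0 3 110 -2 -1;0 40 0 3 160 -2 -1;0 40 0 3 190 -2 -1;0 40 0 3 207 -2 -1;0 40 0 3 207 -2 -1;0 40 0 3 207 -2 -1")

```text
time: 9.98
eef_pos: [0.7139, 0.3411, 0.2629]
tcp_rot: [0.461, 0.887, -0.001, -0.001]
contact_force: [0.2, -0.8, 0.2]
opening: 0.002
finger_force: 0.0
```

```bash
python3 - <<'E'
from h import *
where()
p=shot('wrist'); look(p,'door_edge',2); look(p,'garage_door',2)
Rt=tool(-54.5,0)
s=ctrl.get_state();R0=R.from_quat(s['tcp_rot']).as_matrix();tip=np.array(s['eef_pos'])+.022*R0[:,2]
print(s['opening'],tip, 'down100',(R0.T@[0,0,-100]).round(1))
for th in np.arange(1.9,-.01,-.1): print(round(th,2),(1000*R0.T@(dpos(th,.125,.012,tip[2])-tip)).round(0))
E
```

```text
t 9.975 tip z 0.2409 bay -0.1479 0.2065 f [ 0.2 -0.8  0.2]
door_edge 0.75 [0.675 0.312 0.186] px 240 228
garage_door 0.73 [0.673 0.309 0.187] px 236 230
0.0011998148589355835 [0.71426615 0.34094559 0.24280303] down100 [ -0.    0.1 100. ]
1.9 [ 12. -30.   0.]
1.8 [ 18. -41.   0.]
1.7 [ 23. -53.   0.]
1.6 [ 26. -65.   0.]
1.5 [ 28. -78.   0.]
1.4 [ 29. -91.   0.]
1.3 [  29. -103.    0.]
1.2 [  27. -116.    0.]
1.1 [  25. -129.    0.]
1.0 [  20. -141.    0.]
0.9 [  15. -152.    0.]
0.8 [   9. -163.    0.]
0.7 [   1. -174.    0.]
0.6 [  -7. -183.    0.]
0.5 [ -16. -192.    0.]
0.4 [ -27. -200.    0.]
0.3 [ -38. -206.    0.]
0.2 [ -49. -212.    0.]
0.1 [ -61. -216.    0.]
-0.0 [ -73. -219.    0.]
```

Call:
send_rows(rows="0 0 0 0 0 40 -1;0 0 0 0 0 80 -1;0 0 0 0 0 93 -1;0 0 0 0 0 93 -1")

```text
time: 10.62
eef_pos: [0.7144, 0.3409, 0.1711]
tcp_rot: [0.461, 0.887, -0.001, -0.001]
contact_force: [-0.4, 0.6, -0.1]
opening: 0.001
finger_force: 0.0
```

Call:
send_rows(rows="0 0 0 5 -12 0 -1;0 0 0 10 -24 0 -1;0 0 0 14 -33 0 -1;0 0 0 18 -42 0 -1;0 0 0 23 -53 0 -1;0 0 0 26 -65 0 -1;0 0 0 28 -78 0 -1;0 0 0 29 -91 0 -1")

```text
time: 11.62
eef_pos: [0.6229, 0.3121, 0.1716]
tcp_rot: [0.461, 0.887, -0.0, -0.0]
contact_force: [1.0, -0.7, 0.6]
opening: -0.002
finger_force: 0.3
```

```bash
python3 - <<'E'
from h import *
where()
p=shot('wrist','w7.png'); look(p,'door_edge',2)
p=shot('top'); look(p,'door_edge',2)
print(dpos(1.35,.08,-.007,.184))
E
```

```text
t 11.625 tip z 0.1496 bay -0.1772 0.1157 f [ 1.  -0.7  0.6]
door_edge 0.56 [0.595 0.316 0.149] px 273 232
door_edge 0.58 [0.595 0.295 0.096] px 229 214
[0.63884863 0.26498784 0.184     ]
```

Call:
send_rows(rows="0 0 0 0 -12 0 -1;0 0 0 -2 -25 0 -1;0 0 0 -4 -38 0 -1;0 0 0 -9 -50 0 -1;0 0 0 -14 -61 0 -1;0 0 0 -20 -72 0 -1;0 0 0 -28 -83 0 -1;0 0 0 -36 -92 0 -1")

```text
time: 12.82
eef_pos: [0.5688, 0.2294, 0.1719]
tcp_rot: [0.462, 0.887, -0.0, -0.0]
contact_force: [0.7, 1.3, 0.5]
opening: -0.003
finger_force: 0.3
```

Call:
send_rows(rows="0 0 0 -9 -9 0 -1;0 0 0 -20 -17 0 -1;0 0 0 -31 -23 0 -1;0 0 0 -42 -29 0 -1;0 0 0 -47 -31 0 -1;0 0 0 -47 -31 0 -1")

```text
time: 13.58
eef_pos: [0.5708, 0.1735, 0.1718]
tcp_rot: [0.462, 0.887, -0.0, -0.0]
contact_force: [-0.2, -0.5, 0.7]
opening: 0.003
finger_force: 0.0
```

```bash
python3 - <<'E'
from h import *
where()
p=shot('top','t8.png'); look(p,'door_edge',2)
a=p['color'][125:275,170:340,::-1]
cv2.imwrite('pics/crop8.png',cv2.resize(a,None,fx=4,fy=4,interpolation=cv2.INTER_CUBIC))
E
```

```text
t 13.575 tip z 0.1498 bay -0.0946 -0.0073 f [-0.2 -0.5  0.7]
door_edge 0.69 [0.597 0.172 0.085] px 272 205
```

Call:
send_rows(rows="0 0 0 -4 -1 0 -1;0 0 0 -8 -2 0 -1;0 0 0 -12 -3 0 -1;0 0 0 -14 -3 0 -1;0 0 0 -14 -3 0 -1")

```text
time: 14.3
eef_pos: [0.5764, 0.1606, 0.1718]
tcp_rot: [0.462, 0.887, -0.0, -0.0]
contact_force: [0.5, -0.1, 0.7]
opening: -0.002
finger_force: 0.0
```

Call:
send_rows(rows="0 0 0 -1.5 0 0 -1;0 0 0 -3 0 0 -1;0 0 0 -3 0 0 -1")

```text
time: 14.68
eef_pos: [0.5781, 0.1583, 0.1718]
tcp_rot: [0.461, 0.887, -0.0, -0.0]
contact_force: [0.2, 0.1, -0.6]
opening: -0.001
finger_force: 0.0
```

Call:
send_rows(rows="0 0 0 -1.5 0 0 -1;0 0 0 -3 0 0 -1;0 0 0 -3 0 0 -1")

```text
time: 15.05
eef_pos: [0.5796, 0.156, 0.1718]
tcp_rot: [0.461, 0.887, -0.0, -0.001]
contact_force: [-1.0, 1.1, 1.1]
opening: 0.0
finger_force: 0.8
```

Call:
send_rows(rows="0 0 0 -1 0 0 -1;0 0 0 -2 0 0 -1;0 0 0 -2 0 0 -1")

```text
time: 15.42
eef_pos: [0.5797, 0.1559, 0.1718]
tcp_rot: [0.461, 0.887, 0.001, -0.002]
contact_force: [-5.3, 5.4, 2.6]
opening: -0.001
finger_force: 3.8
```

```bash
python3 - <<'E'
from h import *
where()
p=shot('top','t9.png')
a=p['color'][125:275,170:340,::-1]
cv2.imwrite('pics/crop9.png',cv2.resize(a,None,fx=4,fy=4,interpolation=cv2.INTER_CUBIC))
E
```

```text
t 15.425 tip z 0.1498 bay -0.0753 -0.0103 f [-5.3  5.4  2.6]
```

The force rises to 7.6 N with no further travel, and the finger is where a shut door would put it. So the door is on its stop, and I'll back off.

Call:
send_rows(rows="0 0 0 5 0 0 -1;0 0 0 20 0 0 -1;0 0 0 45 0 0 -1;0 0 0 60 0 -40 -1;0 0 0 60 0 -90 -1;0 0 0 60 0 -130 -1;0 0 0 60 0 -130 -1;0 0 0 60 0 -130 -1")

```text
time: 16.48
eef_pos: [0.5459, 0.2035, 0.3008]
tcp_rot: [0.461, 0.887, -0.001, -0.001]
contact_force: [0.8, -0.7, -0.6]
opening: 0.002
finger_force: 0.0
```

```bash
python3 - <<'E'
from h import *
where()
for n in ['wrist','top']:
    p=shot(n)
    for t in ['pepper_mill','door_edge','garage_door']: look(p,t,2)
    print('shut door mid-face pred',dpos(0,.081,0,.09), np.round(proj(p,dpos(0,.162,0,.184))), 'edge')
E
```

```text
t 16.475 tip z 0.2788 bay -0.1335 -0.0101 f [ 0.8 -0.7 -0.6]
pepper_mill 0.87 [0.403 0.167 0.144] px 141 122
pepper_mill 0.63 [0.433 0.281 0.051] px 270 29
door_edge 0.68 [0.632 0.176 0.122] px 379 254
garage_door 0.91 [0.635 0.175 0.126] px 382 259
shut door mid-face pred [0.619725 0.170747 0.09    ] [270. 290.] edge
pepper_mill 0.96 [0.386 0.31  0.048] px 242 290
pepper_mill 0.85 [0.379 0.16  0.103] px 298 266
door_edge 0.64 [0.615 0.164 0.098] px 273 196
garage_door 0.95 [0.619 0.167 0.092] px 272 197
shut door mid-face pred [0.619725 0.170747 0.09    ] [291. 191.] edge
```

The door is shut: its mid-face is seen at (.619,.167), and a shut door would be at (.620,.171). A purple look-alike seems to have shifted, so I'll check it and the other things numerically.

```bash
python3 - <<'E'
from h import *
def pur(c):
    m=((c[...,2].astype(int)-c[...,1]>50)&(c[...,0].astype(int)-c[...,1]>25)).astype(np.uint8)
    n,l,s,cc=cv2.connectedComponentsWithStats(m); return [(s[i].tolist(),cc[i].round().tolist()) for i in range(1,n) if s[i][4]>60]
for f in ['top0','t3','top5','t8','t9']: print(f,pur(cv2.imread(f'pics/{f}.png')[...,::-1]))
for k in range(2):
    p=shot('top'); print('now',pur(p['color']))
for t in ['water_glass','salt_shaker','small_tin','spice_jar']: look(p,t,2)
p=shot('side'); print('side0',pur(cv2.imread('pics/side0.png')[...,::-1]),'now',pur(p['color'])); look(p,'water_glass',1); look(p,'pepper_mill',3)
print(ctrl.get_state()['qpos'])
E
```

```text
top0 [([250, 235, 26, 42, 516], [261.0, 255.0]), ([289, 243, 19, 23, 301], [298.0, 254.0]), ([289, 265, 21, 21, 265], [298.0, 276.0])]
t3 []
top5 []
t8 [([224, 263, 39, 62, 1052], [242.0, 293.0])]
t9 [([224, 263, 39, 62, 1050], [242.0, 293.0])]
now [([289, 243, 21, 43, 605], [298.0, 265.0]), ([224, 263, 39, 62, 1052], [242.0, 293.0])]
now [([289, 243, 21, 43, 597], [298.0, 265.0]), ([224, 263, 39, 62, 1052], [242.0, 293.0])]
water_glass 0.73 [0.432 0.439 0.057] px 188 287
salt_shaker 0.71 [0.614 0.161 0.089] px 274 198
side0 [([229, 197, 13, 11, 83], [235.0, 203.0]), ([251, 222, 14, 13, 107], [257.0, 228.0])] now [([209, 213, 27, 26, 325], [222.0, 225.0])]
pepper_mill 0.86 [0.384 0.148 0.116] px 259 238
pepper_mill 0.58 [0.413 0.284 0.046] px 221 226
[ 1.82387959e-01  5.09157878e-02  1.75520278e+00  5.18642171e-05
  1.33592238e+00 -4.29221226e-01]
```

The water glass hasn't moved. One purple look-alike, which isn't part of the job, was knocked over by the arm and lies still at about (0.40, 0.30), clear of everything else. Setting it upright with no picture views left would risk the finished work, so I'm handing in now.

```bash
python3 -c "
from plant import ctrl
print(ctrl.sign_off())"
```

```text
the job is handed in; nothing more can be done
None
```

The pepper mill is upright in the right-hand bay, the door is pushed shut against its stop and the job is handed in, but the arm knocked over one purple look-alike mill, which lies still on the worktop; the water glass hasn't moved, the cupboard jar was in place when last seen before shutting the door, and I couldn't re-check the salt shaker, spice jar and tin at the end.

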